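# Set the load dial and run the battery tester in its dock

## Robot

A 6-joint arm with a two-finger parallel gripper is mounted at the origin on the work surface. World frame = base frame: x ahead of the robot, y to its left, z up, the work surface at z = 0. Lengths are in m, angles in rad, forces in N, time in s.
With the tool pointing down it reaches from about 0.225 to 0.875 m from the base axis. Payload 3.4 kg.
Tool frame: the origin (TCP) lies at the very end of the fingers, on their centre line; the grasp point (between the pads) lies 19 mm behind it; z points along the fingers, y is the line along which they close (so a half turn about z gives the same grasp; the last joint's range is limited). The gripper opens to 85 mm and grips with 20 to 120 N. Pads are 22 mm wide; open, the fingers measure 114 mm over their backs; the gripper's body (76 mm by 85 mm) begins 54 mm behind the grasp point. The pads swing forward as they close: fully open they stand 13 mm farther back than shut.
Start: joints at [-1.411, 0.276, 1.505, -0, 1.361, -0.121], TCP at [0.159, -0.553, 0.231] pointing down, gripper open.
Joint ranges: [-2.89, 2.89], [-0.75, 2.08], [0.22, 2.7], [-1.18, 4.32], [0.11, 2.71], [-2.7, 2.7]. Speed limits (rad/s): [2.57, 2.57, 3.14, 3.14, 3.14, 3.14].

## Interface

Orientations are given as a unit quaternion [w, x, y, z].
In Python, from rig import readout, vision, manip gives the robot as it stands.
- The arm moves only by the shell command python3 -m handwheel 'ROWS' [FORCE]. ROWS is JSON, a list of rows, each a list of 3 entries, a list of its own where there are three numbers: the shift along the tool's x, y, z in mm, then the turn, a rotation vector about the tool's x, y, z in units of 6 degrees (1.0 is 6 degrees), then the closure, from -1 (fully open) to 1 (shut), so that 0 is half open. A call has 1 to 20 rows; each row shifts and turns the commanded pose from where the row before left it, along the tool's axes as they then stand; what a row does not reach is not made up. A row lasts 1/8 s, in which the tool goes at most 62.5 mm and 10.7 degrees, less where a joint would pass 70% of its speed; a pose out of reach is approached as far as the arm can. A call is refused whole if a number of a shift passes 62.5 or a number of a turn 1, either way. A call with a gripper value outside its range is refused whole. The fingers move at their own pace and stop on an object; FORCE is the grip in N (left out, the last holds). Time passes only in rows, so rows that do not move let the fingers close. It gives the time, the measured TCP pose, the force, the opening and the grip force at its end, in the units of the state.
- readout.get_state(): the state, without advancing time (a new reading comes with each control period).
- vision.get_image(name): name is "side" or "top"; returns the picture (400x640x3 uint8, blue, green, red); there is no depth.
- vision.camera_params(name): a dict with "intrinsics" (3x3 intrinsics, pixels), "rvec" (rotation vector, rad) and "tvec" (3), from world to camera coordinates, as OpenCV has them. Camera axes: x right, y down, z forward; pixel columns grow to the right and rows downward; lengths in m; the calibration is good to about 2 mm. A picture is of the moment at which its call begins. camera_params takes no time and is no camera call.
- manip.sign_off(): hands the job in; it is judged then, once.
The state is a dict: "clock": time; "qpos": joint angles; "qd": joint speeds; "effort": joint torques, N m; "position": TCP position; "ee_rot": TCP orientation; "contact_force": force on the tool from outside, world axes, zero at the start; "moment": the same for the moment, N m; "width": finger opening in m; "gripper_force": force on a finger pad.
Only numpy, scipy, OpenCV 4.12 (cv2) and the standard library are available. Lean on these libraries where they do the work, as an engineer would, in place of code of your own. Each camera call takes 0.05 s, during which the arm holds its last target. There are 200 camera calls.

## Task

On the load box, turn the dial anticlockwise until it meets its stop, then turn it back clockwise three clicks and leave it there. Push the loose tester, rear end first, fully home against the dock's stop under the inspection camera, and with the dial set, press the button on its sloping front fully down and hold it for half a second while the stop braces the tester. Finish with the button up and the tester still home, and without bumping the camera or shifting the other things on the bench.

Things in the scene. Friction and masses are not known exactly. Their poses are not given: they have to be found in the camera images.
- tester: Loose black battery tester, 0.2 to 0.4 kg, a box 130 (x, -65 to 65) x 56 (y) x 45 mm high. Its front 40 mm (x below -25) is a wedge: its face slopes 45 degrees down to the front edge and carries the button. Origin: centre of the underside, within 15 mm of the mass centre in x. x points to the rear end (two brass contacts). It glides on slick feet and tends to slip away unless braced.
- tester_rear (a point): Point at the bottom middle of the tester's rear end (tester frame x +65 mm, y 0, z 0).
- test_button (a joint): The tester's round, smooth (slippery) grey button, 32 mm across, in a collar 48 mm across whose rim is 10 mm below the button's top. Value: m pressed in; 0 is up, 0.006 fully down; it springs back. It starts to move at 2 N and is fully down at 7 N, pressed square to the sloping face: along tester +x and down at 45 degrees.
- test_button_top (a point): Centre of the button's top face, which moves with the button: 58 mm ahead of the tester's origin (tester -x) and 38 mm high. z points out of the sloping face along the press line; x is up the slope.
- dock: Dock bolted to the bench: an aluminium stop block 130 mm wide (y), 40 mm deep, 40 mm high, two brass contacts on its front face, and two cheeks 25 mm high and 12 mm thick reaching 25 mm out from that face, 80 mm apart inside. Origin: on the bench below the middle of the front face. x points into the stop. The tester goes in rear end first between the cheeks, its x along the dock's x.
- stop_face (a point): Point on the bench below the middle of the dock's stop face; axes as the dock's. The tester is home when point tester_rear is here.
- scope_head (a point): Middle of the underside of the inspection camera's head: a fixed upright white cylinder 70 mm across, from 170 to 335 mm above the bench, centred 85 mm ahead of the stop face (dock -x) over the docked tester. It bars a gripper from coming straight down on the docked tester or its button: come in leaning back about 30 degrees, away from the dock.
- scope: The fixed inspection camera: head (see point scope_head), an arm 28 mm wide from the head back at 298 to 322 mm height, and a post, 24 mm thick and 370 mm high, 100 mm behind the stop face. Same origin and axes as the dock.
- loadbox: The load box, fixed to the bench: a grey box 100 x 100 x 50 mm with the dial in the middle of its top. Origin: centre of its underside; axes along its sides.
- dial (a joint): The dial's angle in rad, 0 at its stop (fully anticlockwise seen from above), growing clockwise to 1.5. The marks round it are one click, 0.3 rad, apart (0 to 1.5; longer marks at 0 and three clicks). The clicks are not felt: it turns evenly against 0.04 N m of friction and stays where it is left.
- dial_grip (a point): Point on the dial's axis at the height to grip, 87 mm above the bench. The dial is a black disc 56 mm across, its top 64 mm above the bench, with a bar across it 53 mm long, 14 mm wide and up to 94 mm above the bench. The bar lies along this point's x, which turns with the dial; the pointer end, with a white line, is at -x (at 0 it points along the load box's -x).
- battery: Bystander, loose: small block battery lying flat, 26 x 45 x 17 mm. Origin: centre of its underside (roughly).
- solvent: Bystander, loose: closed solvent bottle, 56 mm across, 140 mm high. Origin: centre of its underside (roughly).
- driver: Bystander, loose: screwdriver lying flat, 170 mm long. Origin: centre of its underside (roughly).
- pry: Bystander, loose: flat steel pry bar with black grip, 200 x 28 x 12 mm. Origin: centre of its underside (roughly).
- parts_tray: Bystander, loose: open three-compartment parts tray, 90 x 120 x 22 mm. Origin: centre of its underside (roughly).
Mind the look-alikes: they are no part of the job. There is more than one size of the loadbox; the one meant has the size given above.

How it is judged:
By the outcome, as a careful person would: the job done as asked, in the order asked, and still so for the second after the job is handed in, with the robot touching nothing.
It also fails if it takes over 72 s, if anything falls off the work surface, if the arm or the gripper's body presses on something with over 40 N, if the wrist force passes 120 N, or if a joint passes its speed limit or range.

## Working session

There is one attempt and no reset: what is moved stays moved. The work goes in short steps, Python scripts to look and compute and a shell command to move; the robot and the scene stay as the last step left them, time stands still between calls to the robot, and variables do not carry over. Pictures are saved under pics/ and viewed, at most 11 in all, crops included, and the job is handed in when it is done.

```bash
mkdir -p pics; ls
python3 - <<'E'
from rig import readout, vision
import cv2
print(readout.get_state())
for n in("top","side"):
    cv2.imwrite(f"pics/{n}0.png",vision.get_image(n)); print(n,vision.camera_params(n))
E
```

```text
pics
{'clock': 0.0, 'qpos': array([-1.41100313e+00,  2.76592512e-01,  1.50612726e+00,  1.47251569e-06,
        1.36069497e+00, -1.20970803e-01]), 'qd': array([ 0.00023213, -0.00029539, -0.00087945,  0.00085282, -0.00037586,
       -0.00022207]), 'effort': array([ 1.84603428e-03, -4.16767430e+01, -2.45798564e+01,  1.11042605e-04,
        1.09550427e-02, -1.41862492e-05]), 'position': array([ 0.1592541 , -0.5519608 ,  0.23044347]), 'ee_rot': array([-9.10883837e-04,  9.90162229e-01,  1.39921157e-01, -1.69635042e-05]), 'contact_force': array([-0.80564429, -0.42105953, -0.75366227]), 'moment': array([ 0.05511008, -0.00184393,  0.04106178]), 'gripper_force': 0.0, 'width': 0.08546318388741468}
top {'intrinsics': array([[463.09566133,   0.        , 318.6415321 ],
       [  0.        , 463.09566133, 195.79790066],
       [  0.        ,   0.        ,   1.        ]]), 'rvec': array([ 2.20219962, -2.1341554 ,  0.14077674]), 'tvec': array([-0.02806028,  0.49807124,  1.60352996])}
side {'intrinsics': array([[430.34215864,   0.        , 318.27721436],
       [  0.        , 430.34215864, 202.08142658],
       [  0.        ,   0.        ,   1.        ]]), 'rvec': array([ 0.41493057, -2.81302794,  1.10721342]), 'tvec': array([0.45584636, 0.20186392, 1.27943786])}
```

View pics/top0.png

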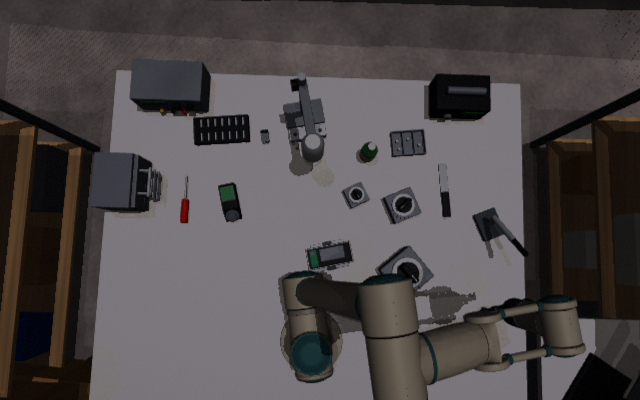

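View pics/side0.png

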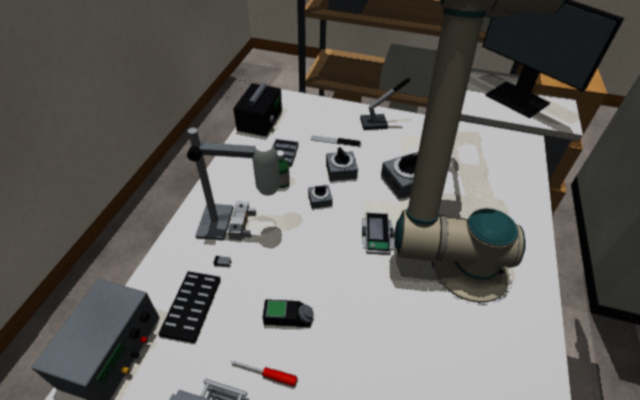

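The top view shows the dock and scope at (305,130), the black tester at (230,202) and a look-alike meter at (329,255). There are three load boxes, at (355,195), (401,205) and (405,268). I'll measure their sizes and enlarge them.

```bash
cat > h.py <<'E'
import cv2,numpy as np
from rig import vision,readout
P={}
for n in("top","side"):
    c=vision.camera_params(n);R=cv2.Rodrigues(c["rvec"])[0];P[n]=(c["intrinsics"],R,c["tvec"])
def ray(n,uv):
    K,R,t=P[n];d=R.T@np.linalg.inv(K)@np.array([*uv,1.]);o=-R.T@t;return o,d/np.linalg.norm(d)
def plane(n,uv,z):
    o,d=ray(n,uv);return o+d*(z-o[2])/d[2]
def proj(n,p):
    K,R,t=P[n];q=K@(R@np.asarray(p,float)+t);return q[:2]/q[2]
def tri(a,b):
    o1,d1=ray("top",a);o2,d2=ray("side",b)
    s=np.linalg.lstsq(np.c_[d1,-d2],o2-o1,rcond=None)[0]
    p,q=o1+s[0]*d1,o2+s[1]*d2;return (p+q)/2,np.linalg.norm(p-q)*1e3
E
python3 - <<'E'
from h import *
t=cv2.imread("pics/top0.png");s=cv2.imread("pics/side0.png")
def crop(i,x,y,w,h,k):return cv2.convertScaleAbs(cv2.resize(i[y:y+h,x:x+w],None,fx=k,fy=k,interpolation=cv2.INTER_CUBIC),alpha=1.4)
a=crop(t,335,175,100,75*1+45,4); b=crop(t,210,175,50,60,5); c=crop(s,300,135,110,60+20,4)[:,:]; d=crop(s,255,290,70,45,5)
H=np.zeros((600,800,3),np.uint8)
for im,(x,y) in((a,(0,0)),(b[:, :250],(0,0)),):pass
H[:480,:400]=a; H[:300,400:650]=b; H[300:525,400:750]=d
cv2.imwrite("pics/crop1.png",H)
H2=np.zeros((600,800,3),np.uint8);e=crop(t,275,70,60,110,5);f=crop(s,190,120,110,125,4);H2[:550,:300]=e;H2[:500,300:740]=f
cv2.imwrite("pics/crop2.png",H2)
E
```

```text
(no output)
```

View pics/crop1.png

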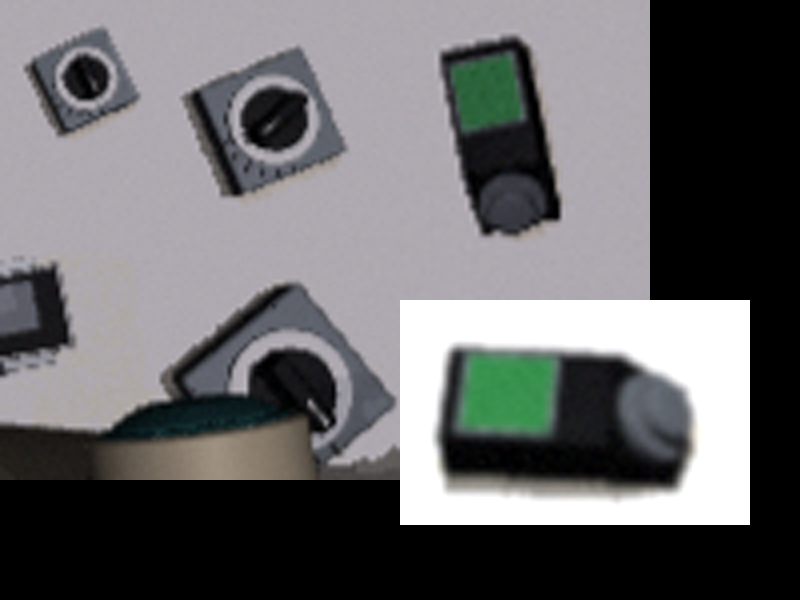

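View pics/crop2.png

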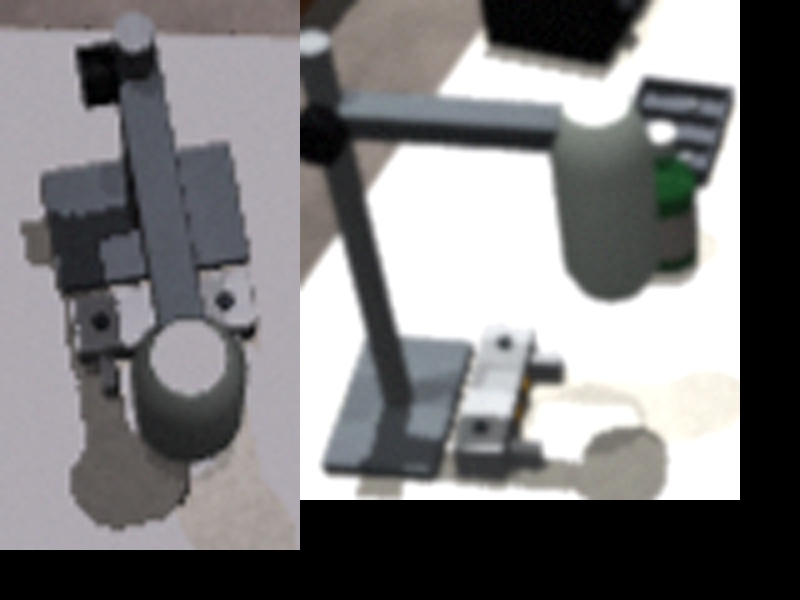

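The middle box, at top-view pixel (401,205), measures about 28.5 px per side, or roughly 95–100 mm. The small one (355,195) is about 70 mm and the big one (405,268) about 130 mm, so the middle box is the one meant. The marks lie at its lower left, and the pointer is about 70° clockwise of the box's -x. The tester is the black unit at (230,202) with the sloping round button. The unit at (329,255) has no such button. Next I'll measure positions.

Run:
```python
from h import *
np.set_printoptions(precision=4,suppress=True)
t=cv2.imread("pics/top0.png");s=cv2.imread("pics/side0.png")
ct=lambda x,y:(335+x/4-.4,175+y/4-.4)
# load box top corners
q=[plane("top",ct(*p),.05) for p in((197,92),(302,48),(346,150),(240,193))]
print("box",np.array(q)[:,:2],np.mean(q,0),[np.linalg.norm(q[i]-q[i-1]) for i in range(4)])
# dial: dark blob mask
g=cv2.cvtColor(t,cv2.COLOR_BGR2GRAY)
def blob(n,img,c,r,th):
    g=cv2.cvtColor(img,cv2.COLOR_BGR2GRAY);m=np.zeros_like(g);cv2.circle(m,c,r,255,-1)
    m=((g<th)&(m>0)).astype(np.uint8)
    N,l,st,ce=cv2.connectedComponentsWithStats(m);k=1+np.argmax(st[1:,4]);return st[k],ce[k],l==k
print("dial top",blob("top",t,(403,204),13,60)[:2])
print("dial side",blob("side",s,(342,158),17,50)[:2])
ce=lambda x,y:(275+x/5-.4,70+y/5-.4); cf=lambda x,y:(190+(x-300)/4-.4,120+y/4-.4)
for nm,a,b in(("post",(136,33),(313,43)),("headtop",(188,357),(595,108)),("holeL",(100,320),(480,425)),("holeR",(225,300),(503,342))):
    print(nm,*tri(ce(*a),cf(*b)))
print("post370",plane("top",ce(136,33),.37),"head335",plane("top",ce(188,357),.335))
cb=lambda x,y:(210+(x-400)/5-.4,175+y/5-.4); cd=lambda x,y:(255+(x-400)/5-.4,290+(y-300)/5-.4)
rl,rr=plane("top",cb(443,50),.045),plane("top",cb(521,39),.045)
fl,fr=plane("top",cb(484,236),.0),plane("top",cb(560,219),.0)
print("tester",rl,rr,fl,fr)
hsv=cv2.cvtColor(t,cv2.COLOR_BGR2HSV)
def green(img,c,r):
    h=cv2.cvtColor(img,cv2.COLOR_BGR2HSV);m=cv2.inRange(h,(45,90,30),(80,255,255));w=np.zeros_like(m);cv2.circle(w,c,r,255,-1);m&=w
    cs=max(cv2.findContours(m,0,2)[0],key=cv2.contourArea);return cv2.minAreaRect(cs),cv2.boxPoints(cv2.minAreaRect(cs))
a,b=green(t,(228,195),20),green(s,(280,312),25);print(a,b[0]);print("screen",tri(a[0][0],b[0][0]))
print("screen corners",[plane("top",p,.045)[:2] for p in a[1]])
print("button",tri(cb(512,210),cd(650,398)))
```

```text
box [[ 0.4973 -0.2396]
 [ 0.539  -0.331 ]
 [ 0.4507 -0.3701]
 [ 0.4104 -0.2781]] [ 0.4744 -0.3047  0.05  ] [np.float64(0.09502312749945879), np.float64(0.10051494733750868), np.float64(0.09650400991298537), np.float64(0.10037235979813051)]
dial top (array([395, 197,  17,  16, 211], dtype=int32), array([403.2133, 204.2559]))
dial side (array([335, 148,  14,  16, 142], dtype=int32), array([341.3873, 157.2254]))
post [0.8056 0.0513 0.3667] 3.4394095338134734
headtop [0.626  0.0154 0.3285] 4.100968082828092
holeL [0.719  0.0804 0.0413] 4.471959447831102
holeR [ 0.738  -0.0078  0.0376] 5.432779168140365
post370 [0.8026 0.0506 0.37  ] head335 [0.6224 0.0149 0.335 ]
tester [0.5248 0.3392 0.045 ] [0.5343 0.2854 0.045 ] [0.3985 0.3121 0.    ] [0.4123 0.2588 0.    ]
(((226.9038543701172, 193.0192413330078), (12.551432609558105, 11.57085132598877), 78.69007110595703), array([[220.    , 188.    ],
       [231.3462, 185.7308],
       [233.8077, 198.0385],
       [222.4615, 200.3077]], dtype=float32)) ((276.0, 308.0), (14.0, 18.0), 90.0)
screen (array([0.499 , 0.3083, 0.0427]), np.float64(4.937270044802987))
screen corners [array([0.5131, 0.3323]), array([0.5223, 0.2933]), array([0.4795, 0.2825]), array([0.4703, 0.3214])]
button (array([0.4218, 0.2875, 0.0395]), np.float64(13.719791921217913))
```

Run:
```python
from h import *
t=cv2.imread("pics/top0.png");s=cv2.imread("pics/side0.png")
def crop(i,x,y,w,h,k,al):return cv2.convertScaleAbs(cv2.resize(i[y:y+h,x:x+w],None,fx=k,fy=k,interpolation=cv2.INTER_CUBIC),alpha=al)
a=crop(t,380,183,45,45,9,2.5);b=crop(s,322,138,44,45,9,1.8)
cv2.imwrite("pics/crop3.png",np.hstack([a,b[:405]]))
for z in(.064,.08,.094):print(z,plane("top",(403.2,204.25),z))
print(tri((403.2,204.25),(341.4,157.2)))
```

```text
0.064 [ 0.47470488 -0.30465033  0.064     ]
0.08 [ 0.47304488 -0.30150096  0.08      ]
0.094 [ 0.47159238 -0.29874526  0.094     ]
(array([ 0.4778738 , -0.3045386 ,  0.06270397]), np.float64(6.094712294784275))
```

View pics/crop3.png

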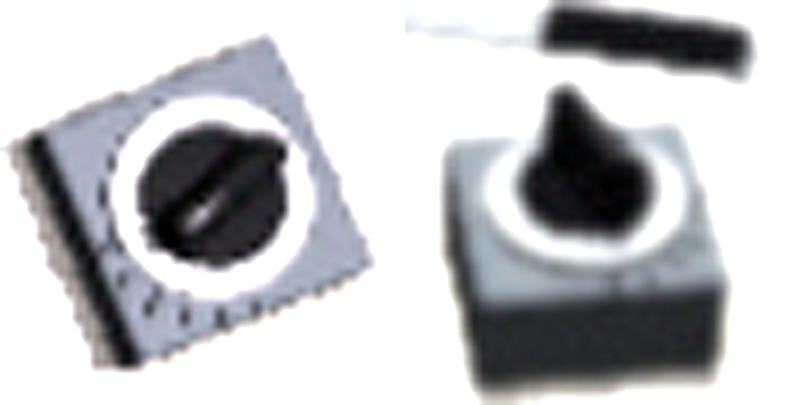

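The enlarged crop confirms the middle box. The marks run from (255,305), which is 0, clockwise to (100,245), and the pointer is at lower left (165,222), about 1.3 rad. I'll move above the dial now.

```bash
python3 -m handwheel '[[[46.5,-18.8,0],[0,0,0],-1],[[46.5,-18.8,0],[0,0,0],-1],[[46.5,-18.8,0],[0,0,0],-1],[[46.5,-18.8,0],[0,0,0],-1],[[46.5,-18.8,0],[0,0,0],-1],[[46.5,-18.8,0],[0,0,0],-1],[[46.5,-18.8,0],[0,0,0],-1],[[46.5,-18.8,0],[0,0,0],-1],[[0,0,10],[0,0,1],-1],[[0,0,10],[0,0,1],-1],[[0,0,10],[0,0,1],-1],[[0,0,10],[0,0,1],-1],[[0,0,10],[0,0,1],-1],[[0,0,10],[0,0,1],-1],[[0,0,10],[0,0,1],-1],[[0,0,10],[0,0,1],-1],[[0,0,10],[0,0,1],-1],[[0,0,10],[0,0,1],-1],[[0,0,10],[0,0,1],-1],[[0,0,0],[0,0,0.3],-1]]' 40
cat >> h.py <<'E'
from scipy.spatial.transform import Rotation as Ro
np.set_printoptions(precision=4,suppress=True)
def pose():
    s=readout.get_state();return s["position"],Ro.from_quat(np.roll(s["ee_rot"],-1)),s
def goto(p,q):
    "shift (mm, current tool axes) and turn (units of 6 deg) to world pose p,q"
    a,R,s=pose();print("shift",R.inv().apply(np.array(p)-a)*1e3,"turn",(R.inv()*q).as_rotvec(degrees=True)/6)
def tool(yaw,tilt):
    "tool x horizontal-ish along yaw when tilt=0 (z down); tilt leans z towards +yaw"
    z=np.array([np.sin(tilt)*np.cos(yaw),np.sin(tilt)*np.sin(yaw),-np.cos(tilt)]);y=np.array([np.sin(yaw),-np.cos(yaw),0]);return Ro.from_matrix(np.c_[np.cross(y,z),y,z])
E
python3 -c "
from h import *
goto([.4755,-.3045,.068],tool(np.radians(-52),0));print(pose()[0])"
```

```text
clock: 2.6
position: [0.4743, -0.3043, 0.1202]
ee_rot: [-0.0, 0.9, -0.436, -0.001]
contact_force: [-0.2, 0.4, -0.1]
width: 0.0858
gripper_force: 0.0
shift [ 1.0061 -0.8149 52.1831] turn [0.006  0.0255 0.0432]
[ 0.4743 -0.3043  0.1202]
```

```bash
python3 -m handwheel '[[[1,-0.8,20],[0,0,0],-0.3],[[0,0,20],[0,0,0],-0.3],[[0,0,11],[0,0,0],-0.3],[[0,0,0],[0,0,0],0.2],[[0,0,0],[0,0,0],0.6],[[0,0,0],[0,0,0],1],[[0,0,0],[0,0,0],1],[[0,0,0],[0,0,0],1],[[0,0,0],[0,0,0],1]]' 30; python3 -c "
from h import *
s=pose()[2];print(s['moment'],s['position'])"
```

```text
clock: 3.72
position: [0.4772, -0.3055, 0.0712]
ee_rot: [0.0, 0.9, -0.436, 0.001]
contact_force: [0.6, 0.9, 5.4]
width: 0.0134
gripper_force: 37.2
[ 0.1868 -0.2829  0.0669] [ 0.4772 -0.3055  0.0712]
```

```bash
python3 -m handwheel '[[[0,0,-2],[0,0,-0.8],1],[[0,0,0],[0,0,-0.8],1],[[0,0,0],[0,0,-0.8],1],[[0,0,0],[0,0,-0.8],1],[[0,0,0],[0,0,-0.8],1],[[0,0,0],[0,0,-0.8],1],[[0,0,0],[0,0,-0.8],1],[[0,0,0],[0,0,-0.8],1],[[0,0,0],[0,0,-0.8],1],[[0,0,0],[0,0,-0.8],1],[[0,0,0],[0,0,-0.8],1],[[0,0,0],[0,0,-0.8],1],[[0,0,0],[0,0,-0.8],1],[[0,0,0],[0,0,0],1]]'; python3 -c "
from h import *
p,R,s=pose();x=R.as_matrix()[:,0];print(s['moment'],np.degrees(np.arctan2(x[1],x[0])))"
```

```text
clock: 5.48
position: [0.4773, -0.3048, 0.0713]
ee_rot: [-0.0, 0.996, 0.093, 0.001]
contact_force: [5.4, 0.9, -5.7]
width: 0.0135
gripper_force: 35.6
[ 0.2053 -0.896   0.0218] 10.650184687091361
```

```bash
m='from h import *
p,R,s=pose();x=R.as_matrix()[:,0];print(s["moment"],s["position"],np.degrees(np.arctan2(x[1],x[0])))'
python3 -m handwheel '[[[0,0,0],[0,0,-0.8],1],[[0,0,0],[0,0,-0.8],1],[[0,0,0],[0,0,0],1]]'; python3 -c "$m"
python3 -m handwheel '[[[0,0,0],[0,0,-0.6],1],[[0,0,0],[0,0,0],1]]'; python3 -c "$m"
python3 -m handwheel '[[[0,0,0],[0,0,-0.6],1],[[0,0,0],[0,0,0],1]]'; python3 -c "$m"
```

```text
clock: 5.85
position: [0.4773, -0.3047, 0.0713]
ee_rot: [-0.0, 0.984, 0.176, 0.001]
contact_force: [5.2, 0.2, -6.1]
width: 0.0133
gripper_force: 35.6
[ 0.2367 -0.9423  0.0555] [ 0.4773 -0.3047  0.0713] 20.247471716125965
clock: 6.1
position: [0.4773, -0.3047, 0.0713]
ee_rot: [-0.0, 0.978, 0.206, 0.001]
contact_force: [5.8, 1.5, -5.1]
width: 0.0136
gripper_force: 35.6
[ 0.2424 -0.8646  0.0339] [ 0.4773 -0.3047  0.0713] 23.829929665924862
clock: 6.35
position: [0.4768, -0.3049, 0.0715]
ee_rot: [-0.0, 0.972, 0.236, 0.001]
contact_force: [6.1, 1.4, -6.7]
width: 0.013
gripper_force: 53.1
[ 0.0936 -0.7612 -0.7709] [ 0.4768 -0.3049  0.0715] 27.286519935152416
```

```bash
m='from h import *
p,R,s=pose();x=R.as_matrix()[:,0];print(s["moment"],s["position"],np.degrees(np.arctan2(x[1],x[0])))'
python3 -m handwheel '[[[0,0,0],[0,0,0.5],1],[[0,0,0],[0,0,0],1]]'; python3 -c "$m"
python3 -m handwheel '[[[0,0,0],[0,0,0.8],1],[[0,0,0],[0,0,0.8],1],[[0,0,0],[0,0,0.8],1],[[0,0,0],[0,0,0.8],1],[[0,0,0],[0,0,0.8],1],[[0,0,0],[0,0,0.8],1],[[0,0,0],[0,0,0.8],1],[[0,0,0],[0,0,0.8],1],[[0,0,0],[0,0,0.8],1],[[0,0,0],[0,0,0.8],1],[[0,0,0],[0,0,0.6],1],[[0,0,0],[0,0,0],1]]'; python3 -c "$m"
```

```text
clock: 6.6
position: [0.4767, -0.3049, 0.0714]
ee_rot: [-0.0, 0.977, 0.212, 0.0]
contact_force: [4.8, 0.6, -7.3]
width: 0.0136
gripper_force: 35.4
[ 0.0706 -0.8012 -0.0586] [ 0.4767 -0.3049  0.0714] 24.435773986338024
clock: 8.1
position: [0.4766, -0.305, 0.0714]
ee_rot: [-0.0, 0.972, -0.234, -0.0]
contact_force: [5.2, 1.1, -8.1]
width: 0.0129
gripper_force: 35.2
[ 0.0566 -0.8114 -0.0157] [ 0.4766 -0.305   0.0714] -27.103572747868
```

```bash
python3 -m handwheel '[[[0,0,0],[0,0,0],0.4],[[0,0,0],[0,0,0],-0.3],[[0,0,0],[0,0,0],-0.3],[[0,0,0],[0,0,0],-0.3],[[0,0,-40],[0,0,0],-0.3],[[0,0,-50],[0,0,0],-0.3],[[0,0,-50],[0,0,0],-0.3]]'; python3 -c "
from h import *
q=tool(np.radians(11.7),np.radians(45))
goto([.42,.15,.25],q)"
```

```text
clock: 8.98
position: [0.476, -0.3051, 0.2137]
ee_rot: [0.0, 0.972, -0.234, -0.0]
contact_force: [1.3, -0.7, 0.1]
width: 0.0556
gripper_force: 0.0
shift [-257.2555 -379.5556  -36.2294] turn [ 2.5384  7.2092 -6.1271]
```

```bash
python3 -m handwheel '[[[-32.2,-47.4,-4.5],[0,0,0],-1],[[-32.2,-47.4,-4.5],[0,0,0],-1],[[-32.2,-47.4,-4.5],[0,0,0],-1],[[-32.2,-47.4,-4.5],[0,0,0],-1],[[-32.2,-47.4,-4.5],[0,0,0],-1],[[-32.2,-47.4,-4.5],[0,0,0],-1],[[-32.2,-47.4,-4.5],[0,0,0],-1],[[-32.2,-47.4,-4.5],[0,0,0],-1],[[0,0,0],[0.254,0.721,-0.613],-1],[[0,0,0],[0.254,0.721,-0.613],-1],[[0,0,0],[0.254,0.721,-0.613],-1],[[0,0,0],[0.254,0.721,-0.613],-1],[[0,0,0],[0.254,0.721,-0.613],-1],[[0,0,0],[0.254,0.721,-0.613],-1],[[0,0,0],[0.254,0.721,-0.613],-1],[[0,0,0],[0.254,0.721,-0.613],-1],[[0,0,0],[0.254,0.721,-0.613],-1],[[0,0,0],[0.254,0.721,-0.613],-1]]'
python3 - <<'E'
from h import *
t=vision.get_image("top");s=vision.get_image("side");cv2.imwrite("pics/t2.png",t);cv2.imwrite("pics/s2.png",s)
def crop(i,x,y,w,h,k,al):return cv2.convertScaleAbs(cv2.resize(i[y:y+h,x:x+w],None,fx=k,fy=k,interpolation=cv2.INTER_CUBIC),alpha=al)
H=np.zeros((600,800,3),np.uint8);H[:360,:360]=crop(t,380,183,45,45,8,2.5);H[:360,400:752]=crop(s,322,138,44,45,8,1.8);H[360:,:]=crop(t,170,150,200,60,4,1.4)
cv2.imwrite("pics/c4.png",H);print(pose()[2]["qpos"])
E
```

```text
clock: 11.22
position: [0.4192, 0.1497, 0.2484]
ee_rot: [-0.039, 0.918, 0.096, 0.382]
contact_force: [0.1, -0.0, -0.6]
width: 0.0854
gripper_force: 0.0
[ 0.1591 -0.2803  2.3008  0.0937  0.3411  1.4523]
```

View pics/c4.png

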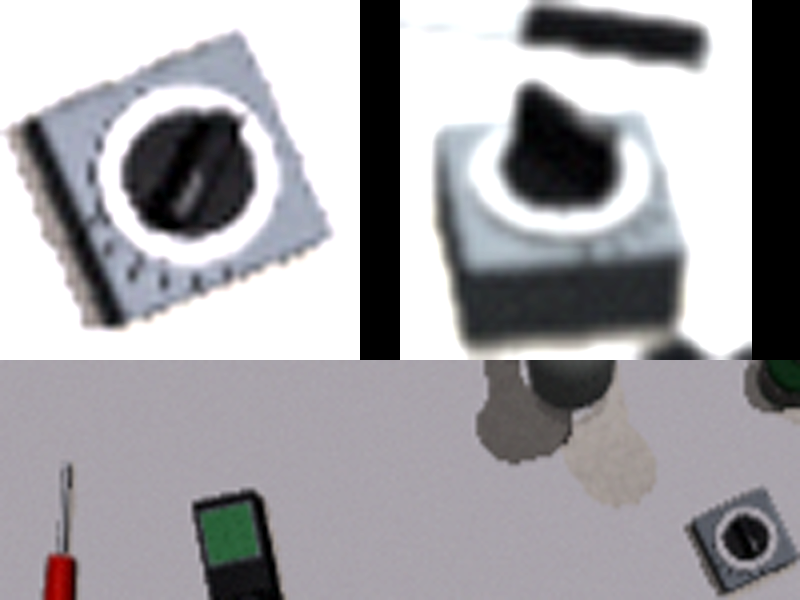

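The dial now points at the third (long) mark: the bar runs (240,120)→(155,215), matching the mark at (133,272). Now for the tester.

```bash
python3 -c "
from h import *
goto([.394,.284,.097],tool(np.radians(11.7),np.radians(45)))"
```

```text
shift [-101.7284 -136.9823  108.9685] turn [ 0.0048  0.033  -0.0179]
```

```bash
python3 -m handwheel '[[[-20.4,-27.4,21.8],[0,0,0],-1],[[-20.4,-27.4,21.8],[0,0,0],-1],[[-20.4,-27.4,21.8],[0,0,0],-1],[[-20.4,-27.4,21.8],[0,0,0],-1],[[-20.4,-27.4,21.8],[0,0,0],-1],[[0,0,0],[0,0,0],-1]]'; python3 -c "
from h import *
print(pose()[2]['qpos']);goto([.477,.301,.012],tool(np.radians(11.7),np.radians(45)))"
```

```text
clock: 12.08
position: [0.4243, 0.1611, 0.1689]
ee_rot: [-0.001, 0.919, 0.122, 0.374]
contact_force: [-0.3, 0.4, -0.4]
width: 0.0853
gripper_force: 0.0
[ 0.3053 -0.0986  2.4223 -1.1152  0.1326  2.6772]
shift [ -40.379  -138.02    162.1348] turn [0.4617 0.2087 0.7551]
```

45° is out of reach at this spot because of the wrist limits. I'll lean 25° here instead and lean further once I'm at the dock.

```bash
python3 -c "
from h import *
goto([.4215,.2895,.121],tool(np.radians(11.9),np.radians(25)))"
```

```text
shift [  -6.2876 -129.5188   44.4105] turn [ 0.6073 -3.1208  0.6388]
```

```bash
python3 -m handwheel '[[[0,0,0],[0.101,-0.52,0.106],-1],[[0,0,0],[0.101,-0.52,0.106],-1],[[0,0,0],[0.101,-0.52,0.106],-1],[[0,0,0],[0.101,-0.52,0.106],-1],[[0,0,0],[0.101,-0.52,0.106],-1],[[0,0,0],[0.101,-0.52,0.106],-1]]'; python3 -c "
from h import *
print(pose()[2]['qpos']);goto([.4215,.2895,.121],tool(np.radians(11.9),np.radians(25)))"
```

```text
clock: 12.82
position: [0.4268, 0.1575, 0.1721]
ee_rot: [-0.015, 0.965, 0.099, 0.241]
contact_force: [-0.1, 0.1, -0.3]
width: 0.0856
gripper_force: 0.0
[ 0.2224 -0.0763  2.1943 -0.0532  0.5362  1.6271]
shift [  -4.2124 -131.3195   52.8501] turn [ 0.1937 -0.496   0.018 ]
```

```bash
python3 -m handwheel '[[[0,0,0],[0.19,-0.5,0.02],-1],[[-3,-45,12],[0,0,0],-1],[[-3,-45,12],[0,0,0],-1],[[-3,-45,12],[0,0,0],-1],[[0,0,0],[0,0,0],-1]]'; python3 -c "
from h import *
print(pose()[2]['qpos']);goto([.4215,.2895,.121],tool(np.radians(11.9),np.radians(25)));goto([.471,.300,.012],tool(np.radians(11.9),np.radians(25)))"
```

```text
clock: 13.45
position: [0.4046, 0.2936, 0.1338]
ee_rot: [-0.022, 0.971, 0.104, 0.215]
contact_force: [0.4, -0.9, 0.4]
width: 0.0856
gripper_force: 0.0
[ 0.6086  0.0893  2.1206 -0.3197  0.5496  2.2076]
shift [ 8.8098  7.5372 18.2672] turn [-0.0047  0.008   0.0508]
shift [  8.7062   7.5287 138.4399] turn [-0.0047  0.008   0.0508]
```

```bash
python3 -m handwheel '[[[8.7,7.5,20],[0,0,0.05],-1],[[0,0,30],[0,0,0],-1],[[0,0,30],[0,0,0],-1],[[0,0,30],[0,0,0],-1],[[0,0,16],[0,0,0],-1],[[0,0,10],[0,0,0],-1],[[0,0,0],[0,0,0],-1]]'
python3 - <<'E'
from h import *
print(pose()[2]['qpos']);goto([.471,.300,.012],tool(np.radians(11.9),np.radians(25)))
t=vision.get_image("top");s=vision.get_image("side")
a=cv2.resize(t[150:250,180:330],None,fx=5,fy=5)[:300,:400] if 0 else cv2.resize(t[150:230,190:290],(400,320));b=cv2.resize(s[260:340,240:340],(400,320))
cv2.imwrite("pics/c5.png",cv2.convertScaleAbs(np.hstack([a,b]),alpha=1.4))
E
```

```text
clock: 14.32
position: [0.4715, 0.2946, 0.014]
ee_rot: [-0.021, 0.971, 0.098, 0.215]
contact_force: [0.0, -0.2, -0.2]
width: 0.0854
gripper_force: 0.0
[ 0.522   0.3601  2.1813 -0.6375  0.2287  2.4872]
shift [-0.3438 -5.4494  2.0794] turn [ 0.045   0.0071 -0.0442]
```

View pics/c5.png

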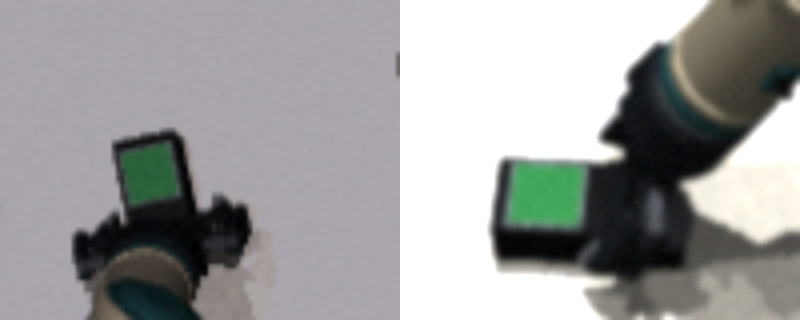

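The fingers straddle the tester body, at (95,250) and (230,230) in the top crop, with clearance on both sides. Closing.

```bash
python3 -m handwheel '[[[0,-4,0],[0,0,0],-0.7],[[0,0,0],[0,0,0],-0.5],[[0,0,0],[0,0,0],-0.3],[[0,0,0],[0,0,0],0],[[0,0,0],[0,0,0],0.5],[[0,0,0],[0,0,0],1],[[0,0,0],[0,0,0],1]]' 30; python3 -c "
from h import *
print(pose()[2]['qpos'])
u=np.radians(11.6);X=np.array([np.cos(u),np.sin(u)]);Y=np.array([-X[1],X[0]]);O=np.array([.708,.032])
p=pose()[0];d=p[:2]-O;print('dockframe tcp',d@X,d@Y)
n=O-.106*X;goto([*n,p[2]+.003],tool(u,np.radians(25)))"
```

```text
clock: 15.3
position: [0.4701, 0.2995, 0.0146]
ee_rot: [-0.021, 0.971, 0.1, 0.216]
contact_force: [-2.2, -0.4, 6.3]
width: 0.0557
gripper_force: 30.5
[ 0.5329  0.3607  2.1784 -0.6447  0.2315  2.501 ]
dockframe tcp -0.17925753192532295 0.30985778169473427
shift [ 66.7606 310.0325  28.4675] turn [ 0.005  -0.0093  0.0269]
```

```bash
python3 -m handwheel '[[[1.3,0,-2.7],[0,0,0],1],[[0,20,0],[0,0,0],1],[[0,20,0],[0,0,0],1],[[0,20,0],[0,0,0],1],[[0,20,0],[0,0,0],1],[[0,25,0],[0,0,0],1],[[0,25,0],[0,0,0],1],[[0,25,0],[0,0,0],1],[[0,25,0],[0,0,0],1],[[0,25,0],[0,0,0],1],[[0,25,0],[0,0,0],1],[[0,25,0],[0,0,0],1],[[0,25,0],[0,0,0],1],[[0,20,0],[0,0,0],1],[[0,0,0],[0,0,0],1]]'
python3 - <<'E'
from h import *
print(pose()[2]['qpos'])
u=np.radians(11.6);X=np.array([np.cos(u),np.sin(u)]);Y=np.array([-X[1],X[0]]);O=np.array([.708,.032])
n=O-.106*X;goto([*n,.0165],tool(u,np.radians(25)))
t=vision.get_image("top");s=vision.get_image("side")
def c(i,x,y):return cv2.convertScaleAbs(cv2.resize(i[y:y+100,x:x+100],(400,400),interpolation=cv2.INTER_CUBIC),alpha=1.4)
cv2.imwrite("pics/c6.png",np.hstack([c(t,265,110),c(s,215,180)]))
E
```

```text
clock: 17.18
position: [0.5307, 0.0054, 0.0173]
ee_rot: [-0.021, 0.971, 0.099, 0.215]
contact_force: [-0.8, 0.8, -2.2]
width: 0.0556
gripper_force: 32.6
[-0.2482  0.3192  2.2512  0.8179  0.2516  0.3549]
shift [65.8604  9.5758 31.4873] turn [0.0208 0.0109 0.0067]
```

View pics/c6.png

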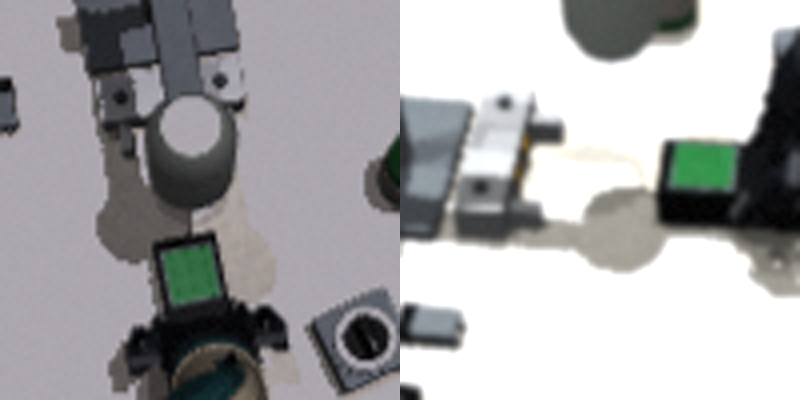

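The tester is held level in front of the dock, with its rear top edge at (152,240)–(215,232) in the top crop. The dock block's front top edge is at about (533,95)–(508,205) in the side crop. I'll cross-check the gap.

Run:
```python
from h import *
u=np.radians(11.6);X=np.array([np.cos(u),np.sin(u)]);Y=np.array([-X[1],X[0]]);O=np.array([.708,.032])
f=lambda p:((p[:2]-O)@X,(p[:2]-O)@Y)
a=lambda x,y:(265+x/4-.4,110+y/4-.4);b=lambda x,y:(215+(x-400)/4-.4,180+y/4-.4)
print("tcp",f(pose()[0]))
for n,p in(("rearL",plane("top",a(152,241),.048)),("rearR",plane("top",a(216,232),.048)),("rear side L",plane("side",b(660,182),.048)),("rear side R",plane("side",b(668,142),.048)),
 ("dockR",plane("side",b(534,95),.04)),("dockL",plane("side",b(508,205),.04)),("cheekR end top",plane("side",b(562,122),.025)),("cheekL",plane("side",b(544,208),.025))):print(n,f(p))
```

```text
tcp (np.float64(-0.17978229780377397), np.float64(0.011555497084324498))
rearL (np.float64(-0.11635248914978327), np.float64(0.03899467246073142))
rearR (np.float64(-0.11791776315503269), np.float64(-0.01765497366012744))
rear side L (np.float64(-0.11580529266688269), np.float64(0.03397023992131469))
rear side R (np.float64(-0.11612992577876885), np.float64(-0.007049606288349701))
dockR (np.float64(0.00021489308553845145), np.float64(-0.05336491099190634))
dockL (np.float64(-0.0022866354725351013), np.float64(0.0613065793420677))
cheekR end top (np.float64(-0.023830186522350465), np.float64(-0.039745295964869115))
cheekL (np.float64(-0.02636697994701543), np.float64(0.049755589854133336))
```

```bash
python3 -m handwheel '[[[12.7,9,6],[0,0,0],1],[[12.7,0,6],[0,0,0],1],[[12.7,0,6],[0,0,0],1],[[12.7,0,6],[0,0,0],1],[[12.7,0,6],[0,0,0],1],[[-1.3,0,2.7],[0,0,0],1],[[0,0,0],[0,0,0],1],[[0,0,0],[0,0,0],0],[[0,0,0],[0,0,0],-0.6],[[0,0,0],[0,0,0],-1],[[0,0,0],[0,0,0],-1],[[0,0,-30],[0,0,0],-1],[[0,0,-40],[0,0,0],-1],[[0,0,-25],[0,0,0],-1],[[0,0,0],[0,0,0],-1]]'
python3 - <<'E'
from h import *
u=np.radians(11.6);X=np.array([np.cos(u),np.sin(u)]);Y=np.array([-X[1],X[0]]);O=np.array([.708,.032])
p=pose()[0];d=p[:2]-O;print(pose()[2]['qpos'],d@X,d@Y)
goto(p,tool(u,np.radians(45)));goto(p,tool(u,np.radians(40)))
E
```

```text
clock: 19.15
position: [0.5622, 0.0037, 0.1021]
ee_rot: [-0.02, 0.971, 0.1, 0.217]
contact_force: [-0.4, -0.5, 0.1]
width: 0.0852
gripper_force: 0.0
[-0.2336  0.2026  2.0826  0.3891  0.4842  0.8203] -0.1484716398275073 0.0016236329618207505
shift [0. 0. 0.] turn [0.0237 3.3102 0.0379]
shift [0. 0. 0.] turn [0.0253 2.4769 0.0368]
```

Run:
```python
from h import *
u=np.radians(11.6);X=np.array([np.cos(u),np.sin(u)]);Y=np.array([-X[1],X[0]]);O=np.array([.708,.032])
q=tool(u,np.radians(30));w=O-.1195*X+.002*Y
p=np.array([*w,.013])-.08*q.as_matrix()[:,2];goto(p,q)
```

```text
shift [-18.3986  -0.4813  13.2492] turn [0.0283 0.8102 0.0343]
```

```bash
python3 -m handwheel '[[[-18.4,-0.5,0],[0,0,0],-1],[[0,0,13],[0.014,0.4,0.017],-1],[[0,0,0],[0.014,0.4,0.017],-1],[[0,0,25],[0,0,0],-1],[[0,0,25],[0,0,0],-1],[[0,0,15],[0,0,0],-1],[[0,0,10],[0,0,0],-1],[[0,0,0],[0,0,0],-1]]'
python3 - <<'E'
from h import *
u=np.radians(11.6);X=np.array([np.cos(u),np.sin(u)]);Y=np.array([-X[1],X[0]]);O=np.array([.708,.032])
q=tool(u,np.radians(30));w=O-.1195*X+.002*Y
goto([*w,.013],q);print(pose()[2]['qpos'])
E
```

```text
clock: 20.15
position: [0.5864, 0.01, 0.0134]
ee_rot: [-0.027, 0.962, 0.097, 0.253]
contact_force: [0.3, -0.5, -0.0]
width: 0.0854
gripper_force: 0.0
shift [3.3071 0.9011 2.3578] turn [-0.0229  0.0767 -0.0174]
[-0.2352  0.3839  2.205   1.2189  0.2268 -0.0245]
```

```bash
python3 -m handwheel '[[[0,0,0],[0,0,0],-0.6],[[0,0,0],[0,0,0],-0.3],[[0,0,0],[0,0,0],0],[[0,0,0],[0,0,0],0.5],[[0,0,0],[0,0,0],1],[[5.2,0,2.9],[0,0,0],1],[[5.2,0,2.9],[0,0,0],1],[[5.2,0,2.9],[0,0,0],1],[[5.2,0,2.9],[0,0,0],1],[[5.2,0,2.9],[0,0,0],1],[[5.2,0,2.9],[0,0,0],1],[[0,0,0],[0,0,0],1]]' 25
python3 - <<'E'
from h import *
u=np.radians(11.6);X=np.array([np.cos(u),np.sin(u)]);Y=np.array([-X[1],X[0]]);O=np.array([.708,.032])
p=pose()[0];d=p[:2]-O;print(pose()[2]['qpos'],d@X,d@Y)
t=vision.get_image("top");s=vision.get_image("side")
def c(i,x,y):return cv2.convertScaleAbs(cv2.resize(i[y:y+100,x:x+100],(400,400),interpolation=cv2.INTER_CUBIC),alpha=1.4)
cv2.imwrite("pics/c7.png",np.hstack([c(t,265,110),c(s,215,160)]))
E
```

```text
clock: 21.65
position: [0.6227, 0.0171, 0.0159]
ee_rot: [-0.027, 0.961, 0.098, 0.255]
contact_force: [0.6, -0.9, 0.4]
width: 0.056
gripper_force: 27.1
[-0.2006  0.4121  2.1283  1.0409  0.2292  0.1871] -0.08650604852211216 0.002573648010031472
```

View pics/c7.png

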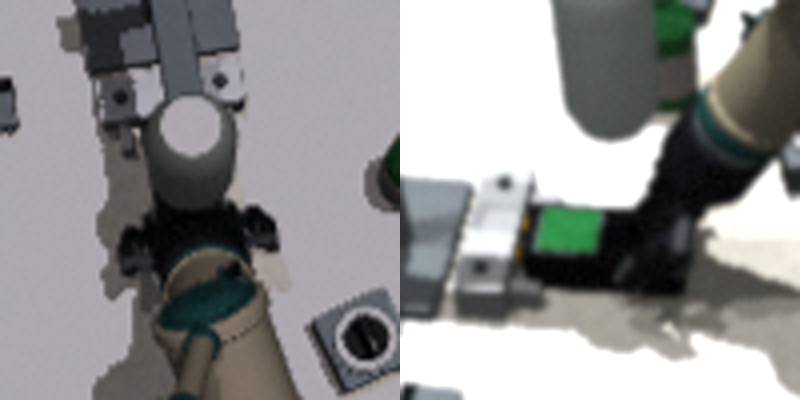

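The tester's rear is between the cheeks and near the stop; its rear top edge is at (535,205) in the side crop, and the head is clear of the gripper. I'll release and set up the button press with shut fingers.

```bash
python3 -m handwheel '[[[0,0,0],[0,0,0],0],[[0,0,0],[0,0,0],-0.6],[[0,0,0],[0,0,0],-1],[[0,0,0],[0,0,0],-1],[[-10,0,-20],[0,0,0],-1],[[-15,0,-30],[0,0,0],-1],[[-15,0,-30],[0,0,0],-1],[[0,0,-15],[0,0,0],0],[[0,0,0],[0,0,0],1],[[0,0,0],[0,0,0],1],[[0,0,0],[0,0,0],1]]' 30
python3 - <<'E'
from h import *
u=np.radians(11.6);X=np.array([np.cos(u),np.sin(u)]);Y=np.array([-X[1],X[0]]);O=np.array([.708,.032])
f=lambda p:((p[:2]-O)@X,(p[:2]-O)@Y)
b=lambda x,y:(215+(x-400)/4-.4,160+y/4-.4)
print("rear",f(plane("side",b(535,205),.045)),f(plane("side",b(528,275),.045)))
p,R,s=pose();print(f(p),p[2],s["qpos"])
t=vision.get_image("top");s=vision.get_image("side")
cv2.imwrite("pics/s8.png",s);cv2.imwrite("pics/t8.png",t)
h=cv2.cvtColor(s,cv2.COLOR_BGR2HSV);m=cv2.inRange(h,(45,90,30),(80,255,255));m[:205]=0;m[250:]=0;m[:,300:]=0
ys,xs=np.nonzero(m);print(len(xs),f(plane("side",(xs.mean(),ys.mean()),.045)))
s0=cv2.imread("pics/side0.png");h=cv2.cvtColor(s0,cv2.COLOR_BGR2HSV);m=cv2.inRange(h,(45,90,30),(80,255,255));m[:290]=0;m[330:]=0
m[:,330:]=0;ys,xs=np.nonzero(m);c=plane("side",(xs.mean(),ys.mean()),.045);print(len(xs),c,f(c))
for k in(35,38,41,44):
  q=tool(u,np.radians(k));goto([*(O-.135*X),.06],q)
E
```

```text
clock: 23.12
position: [0.542, 0.0007, 0.0779]
ee_rot: [-0.027, 0.962, 0.098, 0.255]
contact_force: [0.2, 0.4, -0.3]
width: 0.0123
gripper_force: 0.0
rear (np.float64(-0.00826943457417545), np.float64(-0.01705943723984219)) (np.float64(-0.016851383615498313), np.float64(0.054093466386069176))
(np.float64(-0.16886669862949313), np.float64(0.002696254906358178)) 0.07791283554409224 [-0.2895  0.2096  2.2197  0.7808  0.3419  0.3845]
166 (np.float64(-0.04190054573317587), np.float64(0.00734490804124763))
251 [0.5002 0.3101 0.045 ] (np.float64(-0.14765240481256953), np.float64(0.314205515213758))
shift [20.557   2.7765 32.3961] turn [-0.0207  0.8842 -0.0073]
shift [20.557   2.7765 32.3961] turn [-0.0205  1.3842 -0.0079]
shift [20.557   2.7765 32.3961] turn [-0.0203  1.8842 -0.0084]
shift [20.557   2.7765 32.3961] turn [-0.0201  2.3842 -0.0089]
```

```bash
python3 -m handwheel '[[[0,0,0],[-0.007,0.46,0],1],[[0,0,0],[-0.007,0.46,0],1],[[0,0,0],[-0.007,0.46,0],1],[[0,0,0],[0,0,0],1]]'
python3 - <<'E'
from h import *
u=np.radians(11.6);X=np.array([np.cos(u),np.sin(u)]);Y=np.array([-X[1],X[0]]);O=np.array([.708,.032])
p,R,s=pose();print(s["qpos"],s["width"],((p[:2]-O)@X,(p[:2]-O)@Y))
q=tool(u,np.radians(38));goto([*(O-.160*X+.003*Y),.038],q)
E
```

```text
clock: 23.72
position: [0.5408, 0.0013, 0.0773]
ee_rot: [-0.034, 0.943, 0.094, 0.319]
contact_force: [-0.3, 1.0, 0.5]
width: -0.0002
gripper_force: 0.0
[-0.3487  0.2201  2.3363  1.5441  0.3258 -0.4223] -0.00017762104595286463 (np.float64(-0.16990757253088973), np.float64(0.0035674886204853143))
shift [-15.9988   0.7208  37.2486] turn [-0.0219  0.1013 -0.0401]
```

View pics/s8.png

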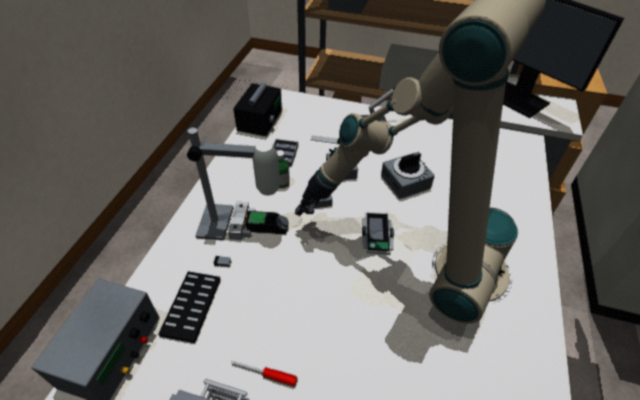

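The tester sits between the cheeks at (265,221), and the shut fingers are in front of it at (300,210). Approach.

```bash
python3 -m handwheel '[[[-8,0,18],[0,0.1,0],1],[[-8,0,19],[0,0,0],1],[[0,0,0],[0,0,0],1]]'
python3 - <<'E'
from h import *
u=np.radians(11.6);X=np.array([np.cos(u),np.sin(u)]);Y=np.array([-X[1],X[0]]);O=np.array([.708,.032])
p,R,s=pose();print(s["qpos"],s["contact_force"],((p[:2]-O)@X,(p[:2]-O)@Y),R.as_matrix()[:,2])
q=tool(u,np.radians(38));goto([*(O-.141*X+.003*Y),.035],q)
E
```

```text
clock: 24.1
position: [0.5517, 0.0038, 0.0381]
ee_rot: [-0.035, 0.941, 0.095, 0.324]
contact_force: [-0.3, 1.3, -0.4]
width: -0.0001
gripper_force: 0.0
[-0.3362  0.33    2.3743  1.9927  0.357  -0.885 ] [-0.3072  1.2907 -0.412 ] (np.float64(-0.1587946607981117), np.float64(0.0038294345016991883)) [ 0.6021  0.1273 -0.7882]
shift [12.0925  0.8487 13.4271] turn [-0.0346  0.0035 -0.0233]
```

```bash
cat > m.py <<'E'
from h import *
u=np.radians(11.6);X=np.array([np.cos(u),np.sin(u),0]);Y=np.array([-X[1],X[0],0]);O=np.array([.708,.032,0])
p,R,s=pose();f=s["contact_force"];d=p-O
print("tcp",np.array([d@X,d@Y,p[2]])*1e3,"F dock",np.array([f@X,f@Y,f[2]]))
E
python3 -m handwheel '[[[4.4,0,5.1],[0,0,0],1],[[4.4,0,5.1],[0,0,0],1],[[4.4,0,5.1],[0,0,0],1]]' >/dev/null; python3 m.py
python3 -m handwheel '[[[1.6,0,1.2],[0,0,0],1],[[1.6,0,1.2],[0,0,0],1],[[1.6,0,1.2],[0,0,0],1]]'>/dev/null; python3 m.py
python3 -m handwheel '[[[1.6,0,1.2],[0,0,0],1],[[0,0,0],[0,0,0],1]]'>/dev/null; python3 m.py
python3 -m handwheel '[[[1.6,0,1.2],[0,0,0],1],[[0,0,0],[0,0,0],1]]'>/dev/null; python3 m.py
```

```text
tcp [-138.0458    3.3185   36.3599] F dock [ 0.5608 -0.4385 -0.3981]
tcp [-133.1822    3.4925   35.7083] F dock [0.154  0.1546 1.5545]
tcp [-130.8948    3.3797   35.8443] F dock [ 0.4061 -0.1101 -0.4128]
tcp [-128.8325    3.3953   35.8811] F dock [-1.0678  0.125  -0.4448]
```

```bash
for i in 1 2 3 4; do python3 -m handwheel '[[[1.1,0,1.1],[0,0,0],1],[[0,0,0],[0,0,0],1]]'>/dev/null; python3 m.py; done
```

```text
tcp [-127.2579    3.4246   35.7518] F dock [ 0.0212  0.1518 -0.2543]
tcp [-126.2796    3.4436   35.2013] F dock [-1.862  -0.2927  1.2877]
tcp [-124.7462    3.4955   35.0125] F dock [-3.25    0.3277  2.2012]
tcp [-123.0332    3.4842   34.9456] F dock [-5.2017  0.0415  1.6125]
```

Contact is made and the force is rising, so the tester is braced. I'll press on along the press line.

```bash
python3 -m handwheel '[[[0.2,0,1.5],[0,0,0],1],[[0,0,0],[0,0,0],1]]'>/dev/null; python3 m.py
python3 -m handwheel '[[[0.2,0,1.5],[0,0,0],1],[[0,0,0],[0,0,0],1]]'>/dev/null; python3 m.py
python3 -m handwheel '[[[0.2,0,1.5],[0,0,0],1],[[0,0,0],[0,0,0],1]]'>/dev/null; python3 m.py
```

```text
tcp [-121.9619    3.5249   33.8626] F dock [-6.0654 -0.6019  3.1513]
tcp [-121.0192    3.6061   32.8957] F dock [-5.8683 -0.2466  4.7858]
tcp [-120.7238    3.6847   32.6072] F dock [-14.151    1.1598  15.014 ]
```

The force has stepped up to about 20 N normal, so the button is bottomed. I'll hold it, then retract along the press line.

```bash
python3 -m handwheel '[[[0,0,0],[0,0,0],1],[[0,0,0],[0,0,0],1],[[0,0,0],[0,0,0],1],[[0,0,0],[0,0,0],1],[[0,0,0],[0,0,0],1],[[0,0,0],[0,0,0],1],[[0,0,0],[0,0,0],1]]'>/dev/null; python3 m.py
python3 -m handwheel '[[[-0.3,0,-3],[0,0,0],1],[[-0.5,0,-4],[0,0,0],1],[[-1,0,-8],[0,0,0],1],[[-2,0,-20],[0,0,0],1],[[0,0,-40],[0,0,0],1],[[0,0,-50],[0,0,0],1],[[0,0,-50],[0,0,0],1],[[-30,0,-30],[0,0,0],1],[[0,0,0],[0,0,0],1]]'
python3 - <<'E'
from h import *
u=np.radians(11.6);X=np.array([np.cos(u),np.sin(u)]);Y=np.array([-X[1],X[0]]);O=np.array([.708,.032])
f=lambda p:((p[:2]-O)@X,(p[:2]-O)@Y)
t=vision.get_image("top");s=vision.get_image("side")
h=cv2.cvtColor(s,cv2.COLOR_BGR2HSV);m=cv2.inRange(h,(45,90,30),(80,255,255));m[:205]=0;m[250:]=0;m[:,300:]=0
ys,xs=np.nonzero(m);print(len(xs),f(plane("side",(xs.mean(),ys.mean()),.045)))
def c(i,x,y,w,hh,k):return cv2.convertScaleAbs(cv2.resize(i[y:y+hh,x:x+w],None,fx=k,fy=k,interpolation=cv2.INTER_CUBIC),alpha=1.5)
H=np.zeros((600,800,3),np.uint8);H[:300,:450]=c(s,225,190,75,50,6);H[:300,460:800]=c(t,375,178,68,60,5)[:,:340];H[300:,:500]=c(t,170,90,250,150,2);H[300:,500:800]=c(s,190,110,150,150,2)
cv2.imwrite("pics/c9.png",H)
E
```

```text
tcp [-120.7144    3.7113   32.5861] F dock [-14.637    0.2722  15.2905]
clock: 29.1
position: [0.4509, -0.0169, 0.1615]
ee_rot: [-0.036, 0.939, 0.096, 0.329]
contact_force: [0.2, -0.6, -0.1]
width: -0.0001
gripper_force: 0.0
166 (np.float64(-0.033876797299119764), np.float64(0.007030557277784139))
```

View pics/c9.png

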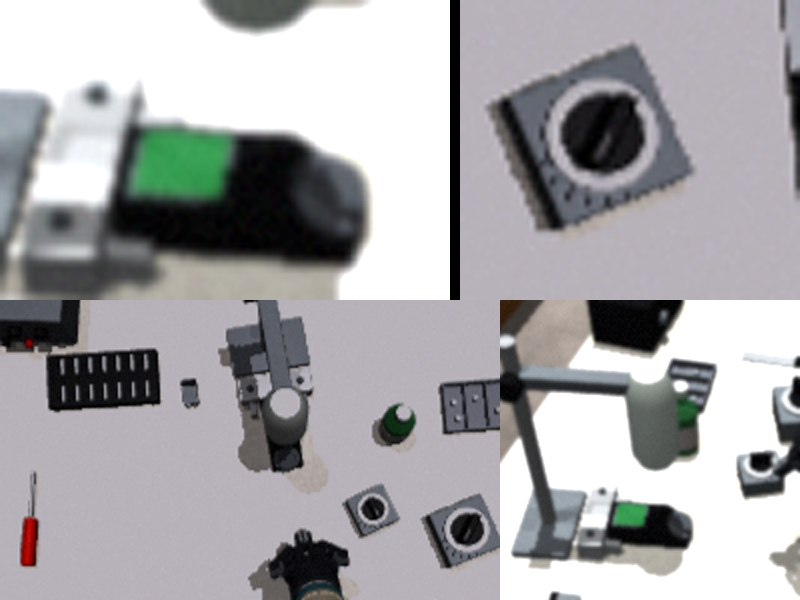

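The tester is flush against the stop with its button up, and the dial is on the long three-click mark. The bystanders haven't moved, and the arm is clear. Handing in.

```bash
python3 -c "
from rig import manip
print(manip.sign_off())"
```

```text
the job is handed in; nothing more can be done
None
```

I handed the job in at about 29 s: dial turned to its stop and back three clicks, tester pushed home, button held fully down for about 0.9 s and released, and no camera or bystander contact seen in the force readings or pictures.

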